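# Hang the last washed jar on the drying rack and lock the keeper bar

## Task

Take the washed open jar out of the draining cradle, turn it fully upside down and set it gently over the free peg of the drying rack so that its rim sits flat on the deck. Then swing the rack's keeper bar shut over the jars until it has snapped fully home in its detent, and let go. Do not knock over or push aside the other things on the bench, and leave the two jars already on the rack where they are.

Things in the scene. Friction and masses are not known exactly. Their poses are not given: they have to be found in the camera images.
- jar: the washed jar: open, empty, white plastic, 60 g, outside 52 mm across, 100 mm long, wall 3 mm, mouth 46 mm inside. Origin: centre of the outside of its closed end; its z axis runs along the jar to the mouth. At the start it leans in the cradle mouth down, its z axis 40 degrees from straight down, the mouth pointing to the cradle's +x
- jar_rim (a point): centre of the jar's mouth, 100 mm along the jar's z from its origin
- cradle: fixed draining cradle: white base plate 160 x 100 x 8 mm, two sloping steel rails (8 mm thick, 36 mm apart) under the jar, a small sloping foot plate at its mouth. Origin: centre of the underside; +x is the way the mouth points, seen from above. The rails reach only 62 mm up the jar from the mouth; the last 38 mm at the closed end stand free all round
- rack: fixed drying rack: aluminium deck 100 x 340 mm, top 20 mm above the table, three upright grey pegs at y = -80, 0, +80 mm of the rack: foot 39 mm across, 8 mm high, a centring cone above it, an 18 mm post to 90 mm above the table. An inverted jar rests rim on deck, closed end 120 mm above the table. Origin: below the middle peg at table height; x across the row, away from the robot; z up
- latch (a point): top of the sprung ball on the latch post, at x = 8, y = -135 mm of the rack, 126 mm above the table; the post is 24 mm thick, and a thin stop plate beside it (at x = -13 mm) reaches 145 mm above the table
- free_peg: the peg without a jar (black rubber tip); origin on its axis at deck height, 20 mm above the table. Which of the three it is varies
- rackjar_a: jar like the washed one, already inverted on one of the pegs; origin: centre of its closed end, which is on top; loose
- rackjar_b: the other such jar
- keeper (a joint): angle (rad) of the keeper bar, which swings level about the hinge post. 0 = shut: the bar lies over the row of jars (rack's -y way from the hinge), its end at the stop plate. It grows to 1.45 opening to the rack's +x (anticlockwise from above). It stays where left. Below 0.07 the sprung ball resists, some 6 N at the knob; past it, below 0.03, the ball holds the bar home
- keeper_knob (a point): grip point on the keeper bar's upright black knob, 130 mm from the hinge axis: 14 mm thick, from 142 to 187 mm above the table; this point is on its axis at 170 mm
- keeper_pivot (a point): point on the hinge axis of the keeper bar (steel, 14 mm wide, 12 mm thick, 292 mm long), at x = 0, y = +145 mm of the rack, 136 mm above the table. The bar's underside passes 130 mm above the table, 10 mm over seated jars; half-open, the bar can be in the way of the free peg
- sample_tall: bystander, to be left alone: plain white sample jar with a red screw cap, 55 mm across, 100 mm tall, standing between cradle and rack
- sample_short: bystander, to be left alone: same, 80 mm tall, standing close behind the rack (beyond it from the robot), low enough for the keeper bar to pass over
- sample_front: bystander, to be left alone: same, 80 mm tall, standing close in front of the rack, on the robot's side
- wash_bottle: bystander, to be left alone: white bottle with a blue cap, 64 mm across, 160 mm tall
- beaker: bystander, to be left alone: empty white plastic beaker, 80 mm across, 100 mm tall
- marker: bystander, to be left alone: black pen lying flat, 14 mm thick, 134 mm long
- spare_cap: bystander, to be left alone: red cap lying flat, 55 mm across, 16 mm thick
Mind the look-alikes: they are no part of the job. Leave any purple look-alike of the rackjar_b alone. What is shaped like the rackjar_a but yellow is not meant.

How it is judged:
By the outcome, as a careful person would: the job done as asked, in the order asked, and still so for the second after the job is handed in, with the robot touching nothing.
It also fails if it takes over 72 s, if anything falls off the work surface, if the arm or the gripper's body presses on something with over 40 N, if the wrist force passes 120 N, or if a joint passes its speed limit or range.

## Robot

A 6-joint arm with a two-finger parallel gripper is mounted at the origin on the work surface. World frame = base frame: x ahead of the robot, y to its left, z up, the work surface at z = 0. Lengths are in m, angles in degrees, forces in N, time in s.
With the tool pointing down it reaches from about 0.35 to 0.875 m from the base axis. Payload 15.5 kg.
Tool frame: the origin (TCP) lies where the fingers leave the gripper's body, on its centre line; the fingertips stand 73 mm ahead of it and the grasp point (between the pads) lies 54 mm ahead of it; z points along the fingers, y is the line along which they close (so a half turn about z gives the same grasp; the last joint's range is limited). The gripper opens to 85 mm and grips with 20 to 120 N. Pads are 22 mm wide; open, the fingers measure 114 mm over their backs; the gripper's body (76 mm by 85 mm) begins 54 mm behind the grasp point. The pads swing forward as they close: fully open they stand 13 mm farther back than shut.
Start: joints at [-5.472, 28.281, 77.091, -0, 74.628, -5.472], TCP at [0.625, 0, 0.304] pointing down, gripper open.
Joint ranges: [-166.48, 166.48], [-47.26, 123.95], [12.59, 153.08], [-70.14, 250.14], [6.76, 159.57], [-176.63, 176.63]. Speed limits (degrees/s): [108.29, 108.29, 147.25, 172.46, 172.46, 172.46].

## Interface

Orientations are given as [roll, pitch, yaw] about the fixed x, y, z axes, in that order (R = Rz(yaw) Ry(pitch) Rx(roll)).
In Python, from cell import arm, vision gives the robot as it stands.
- The arm moves only by the tool apply_moves, never from a script. Its argument "increments" is a list of rows, each a list of 2 entries, a list of its own where there are three numbers: the shift along the tool's x, y, z in units of 40 mm (1.0 is 40 mm), then the turn, a rotation vector about the tool's x, y, z in degrees. In form: [[[tx, ty, tz], [wx, wy, wz]], ...]. A call has 1 to 5 rows; each row shifts and turns the commanded pose from where the row before left it, along the tool's axes as they then stand; what a row does not reach is not made up. A row lasts 1/10 s, in which the tool goes at most 50 mm and 8.59 degrees, less where a joint would pass 70% of its speed; a pose out of reach is approached as far as the arm can. A call is refused whole if a number of a shift passes 1 or a number of a turn 8.59, either way. A call with a gripper value outside its range is refused whole. "hand" is the finger opening in mm, from 0 to 85.4, set as the call begins (left out, the last holds). The fingers move at their own pace and stop on an object; "newtons" is the grip in N (left out, the last holds). Time passes only in rows, so rows that do not move let the fingers close. It gives the time, the measured TCP pose, the force, the opening and the grip force at its end, in the units of the state.
- arm.get_obs(): the state, without advancing time (a new reading comes with each control period).
- vision.read_camera(name): name is "scene" or "side" or "wrist"; returns a dict with "pixels" (400x640x3 uint8, blue, green, red), "fx", "fy", "cx", "cy" (pixels), "cam_to_world" (4x4, takes a point from camera to world coordinates). Camera axes: x right, y up, looking along -z (the intrinsics and any distortion apply to the point x, -y, -z); pixel columns grow to the right and rows downward; lengths in m; the calibration is good to about 2 mm. A picture is of the moment at which its call begins. There is no depth.
- arm.sign_off(): hands the job in; it is judged then, once.
The state is a dict: "time_s": time; "joint_pos": joint angles; "joint_velocities": joint speeds; "joint_efforts": joint torques, N m; "ee_pos": TCP position; "eef_rot": TCP orientation; "force": force on the tool from outside, world axes, zero at the start; "ft_torque": the same for the moment, N m; "width": opening from 0.0 (shut) to 1.0 (fully open); "gripper_force": force on a finger pad.
Only numpy, scipy, OpenCV 4.12 (cv2) and the standard library are available. Lean on these libraries where they do the work, as an engineer would, in place of code of your own. Each camera call takes 0.05 s, during which the arm holds its last target. There are 200 camera calls.

## Working session

There is one attempt and no reset: what is moved stays moved. The work goes in short steps, Python scripts to look and compute and a tool call to move; the robot and the scene stay as the last step left them, time stands still between calls to the robot, and variables do not carry over. Pictures are saved under pics/ and viewed, at most 11 in all, crops included, and the job is handed in when it is done.

Besides the shell and the picture viewer there is one more tool, called after "Emit:" as name(argument=value, ...), one argument or row to a line, values as JSON. apply_moves: Moves the arm, as the interface text tells. Its arguments: {"type":"object","properties":{"increments":{"type":"array","items":{"type":"array"}},"hand":{"type":"number"},"newtons":{"type":"number"}},"required":["increments"]}

```bash
ls; mkdir -p pics; python3 - <<'E'
from cell import arm, vision
import cv2,pickle
o=arm.get_obs();print(o)
d={}
for n in("scene","side","wrist"):
    r=vision.read_camera(n);d[n]=r
    cv2.imwrite(f"pics/{n}0.png",r["pixels"]);print(n,r["fx"],r["fy"],r["cx"],r["cy"],[k for k in r],r["cam_to_world"].round(3).tolist() if hasattr(r["cam_to_world"],'round') else r["cam_to_world"])
pickle.dump(d,open("d0.pkl","wb"))
E
```

```text
pics
{'time_s': 0.0, 'joint_pos': array([-5.47018253e+00,  2.83132294e+01,  7.71261458e+01,  5.48847881e-04,
        7.46275243e+01, -5.47347339e+00]), 'joint_velocities': array([ 0.01855068,  0.01332449, -0.00438783,  0.00386036, -0.02495614,
        0.07984838]), 'joint_efforts': array([-2.68344644e-03, -8.82162237e+01, -3.83866239e+01, -4.40739132e-04,
        1.02696815e-02,  1.38197843e-04]), 'ee_pos': array([6.24740927e-01, 4.75131313e-05, 3.03323983e-01]), 'eef_rot': array([-1.79933456e+02, -6.90782878e-03,  9.00031410e+01]), 'force': array([-0.95125919, -0.25569037, -0.30242833]), 'ft_torque': array([ 0.00561712, -0.00430392,  0.05509844]), 'gripper_force': 0.0, 'width': 0.9996439868985724}
scene 411.26337583729156 411.26337583729156 319.7754361566918 199.11007651014455 ['pixels', 'fx', 'fy', 'cx', 'cy', 'cam_to_world'] [[0.284, -0.743, 0.606, 1.233], [0.959, 0.225, -0.173, -0.229], [-0.008, 0.63, 0.777, 0.962], [0.0, 0.0, 0.0, 1.0]]
side 468.12058279965447 468.12058279965447 318.6307702087325 193.26766191410218 ['pixels', 'fx', 'fy', 'cx', 'cy', 'cam_to_world'] [[0.792, 0.349, -0.501, -0.06], [-0.611, 0.418, -0.673, -0.862], [-0.025, 0.839, 0.544, 0.8], [0.0, 0.0, 0.0, 1.0]]
wrist 294.84472786123223 294.84472786123223 320.5530332581388 196.56367653159978 ['pixels', 'fx', 'fy', 'cx', 'cy', 'cam_to_world'] [[1.0, -0.0, 0.001, 0.625], [0.0, 0.946, 0.324, 0.085], [-0.001, -0.324, 0.946, 0.374], [0.0, 0.0, 0.0, 1.0]]
```

View pics/scene0.png

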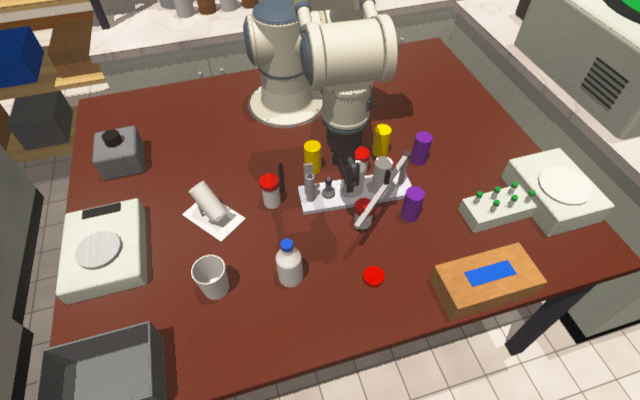

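View pics/side0.png

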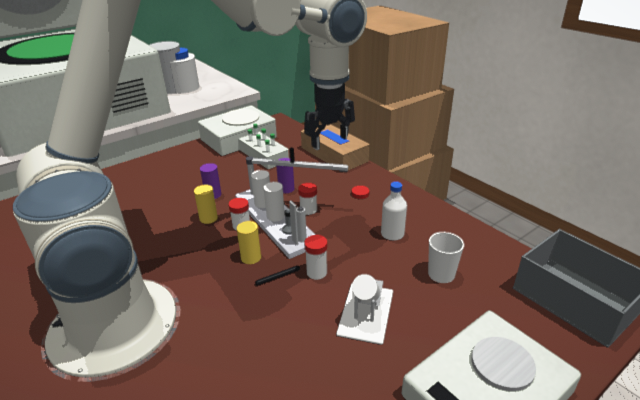

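The scene view shows the jar in its cradle at (208,202) and the rack from the latch post (309,185) to the hinge post (~405,165), with the bar open towards the camera. The two yellow and two purple cylinders are decoys. In the side view the cradle is at (366,310) and the rack at (280,220). Next I'll enlarge the rack and cradle.

```bash
python3 - <<'E'
import cv2,pickle,numpy as np
d=pickle.load(open("d0.pkl","rb"))
s=d["scene"]["pixels"];t=d["side"]["pixels"]
a=cv2.resize(s[130:250,290:450],None,fx=2.5,fy=2.5,interpolation=2)
b=cv2.resize(s[170:250,170:250],(300,300),interpolation=2)
c=cv2.resize(t[140:260,220:380],None,fx=2.5,fy=2.5,interpolation=2)
e=cv2.resize(t[265:345,325:405],(300,300),interpolation=2)
cv2.imwrite("pics/crop1.png",np.vstack([np.hstack([a,b]),np.hstack([c,e])]))
cv2.imwrite("pics/w0.png",d["wrist"]["pixels"])
E
```

```text
(no output)
```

View pics/crop1.png

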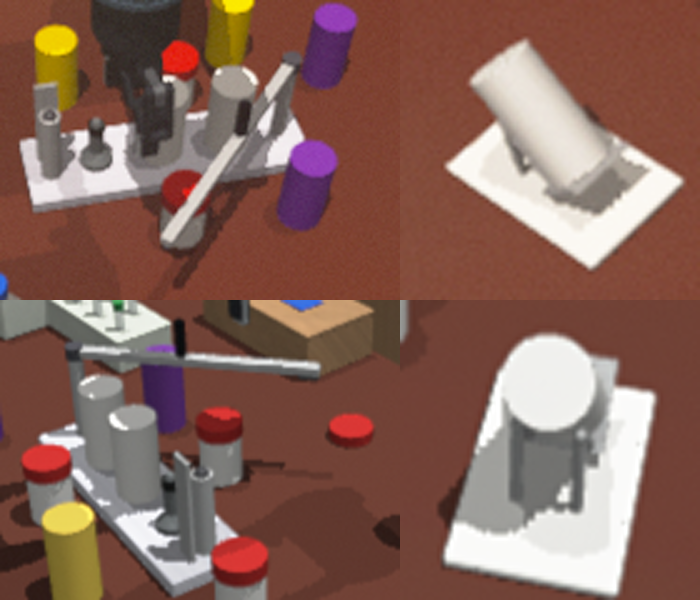

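View pics/wrist0.png

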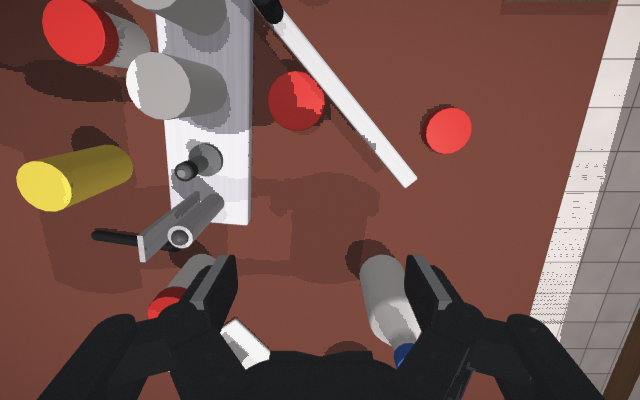

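Free peg candidates: the wrist view shows the black-tipped peg at (187,170), between the latch post (180,237) and the near jar (160,85). The other two pegs carry grey-white jars at scene (355,180) and (383,172). So the free peg is the one at y=-80, at scene (328,179) and side (288,212). The crop confirms its black tip. The washed jar is the one lying on the cradle at scene (208,202), the only white jar not on the rack. Next I triangulate.

```bash
cat > h.py <<'E'
import numpy as np,cv2,pickle
def ray(c,u,v):
    T=np.array(c["cam_to_world"]);p=np.array([(u-c["cx"])/c["fx"],-(v-c["cy"])/c["fy"],-1]);q=T[:3,:3]@p
    return T[:3,3],q/np.linalg.norm(q)
def plane(c,u,v,z):
    o,q=ray(c,u,v);return o+q*(z-o[2])/q[2]
def tri(*cuv):
    A=np.zeros((3,3));b=np.zeros(3);R=[]
    for c,u,v in cuv:
        o,q=ray(c,u,v);P=np.eye(3)-np.outer(q,q);A+=P;b+=P@o;R.append((P,o))
    x=np.linalg.solve(A,b);return x.round(4),[round(float(np.linalg.norm(P@(x-o)))*1000,1) for P,o in R]
def proj(c,X):
    T=np.array(c["cam_to_world"]);p=T[:3,:3].T@(np.array(X)-T[:3,3]);return np.array([c["cx"]-c["fx"]*p[0]/p[2],c["cy"]+c["fy"]*p[1]/p[2]]).round(1)
E
python3 - <<'E'
from h import *
d=pickle.load(open("d0.pkl","rb"));s,t,w=d["scene"],d["side"],d["wrist"]
print("latch",tri((s,310,176),(t,300,208.8),(w,180,237)))
print("peg tip",tri((s,328.4,178.8),(t,288,212),(w,183,173)))
print("knob top",tri((s,388,170.5),(t,291.6,148.5)))
print("hinge top",tri((s,406.5,153.5),(t,249,160.5)))
print("bar end",tri((s,356.5,226.5),(t,347,167),(w,411,183)))
print("rack corners",*[plane(w,*p,.02).round(4) for p in((174,223),(249,224),(253,3))],plane(s,303.5,209.5,.02).round(4))
print("cradle scene",*[plane(s,*p,.008).round(4) for p in((182.5,214.8),(221.2,241.5),(245.2,218))])
print("cradle side",*[plane(t,*p,.008).round(4) for p in((393,289),(382.3,343.7),(337,334.9))])
print("jar end",tri((s,195.5,187),(t,364.5,287)))
# edges of plate precise-ish & jar mask
for n,c,b in(("scene",s,(175,170,255,250)),("side",t,(325,265,405,350))):
    im=c["pixels"][b[1]:b[3],b[0]:b[2]];hs=cv2.cvtColor(im,cv2.COLOR_BGR2HSV)
    m=((hs[...,1]<60)&(hs[...,2]>90)).astype(np.uint8)
    for thr in (0,):
        k=cv2.findContours(m,0,2)[0];k=max(k,key=cv2.contourArea)
        print(n,cv2.contourArea(k),(cv2.approxPolyDP(k,2,True)[:,0]+[b[0],b[1]]).tolist())
E
```

```text
latch (array([ 0.4885, -0.0441,  0.1174]), [0.8, 0.6, 0.3])
peg tip (array([0.4838, 0.0101, 0.0812]), [2.5, 2.5, 0.1])
knob top (array([0.5905, 0.136 , 0.1859]), [2.7, 2.7])
hinge top (array([0.5032, 0.2351, 0.1362]), [2.4, 2.4])
bar end (array([0.6991, 0.0162, 0.1365]), [0.6, 1.2, 1.4])
rack corners [ 0.4325 -0.0728  0.02  ] [ 0.5307 -0.0742  0.02  ] [0.5545 0.176  0.02  ] [ 0.5221 -0.0752  0.02  ]
cradle scene [ 0.4299 -0.4151  0.008 ] [ 0.5549 -0.32    0.008 ] [ 0.4942 -0.2424  0.008 ]
cradle side [ 0.5519 -0.3222  0.008 ] [ 0.4218 -0.4204  0.008 ] [ 0.3634 -0.3439  0.008 ]
jar end (array([ 0.4306, -0.3526,  0.1119]), [0.4, 0.4])
scene 1779.0 [[202, 181], [189, 190], [196, 202], [182, 214], [221, 241], [245, 218], [221, 203]]
side 2715.5 [[361, 274], [350, 285], [336, 334], [381, 344], [392, 289], [383, 288], [381, 280], [376, 280], [368, 274]]
```

Emit:
apply_moves(
  increments=[
    [[-0.8, -0.52, 0], [0, 0, 0]],
    [[-0.8, -0.52, 0], [0, 0, 0]],
    [[-0.8, -0.52, 0], [0, 0, 0]],
    [[-0.8, -0.52, 0], [0, 0, 0]],
    [[-0.8, -0.52, 0], [0, 0, 0]],
  ],
  hand=85,
)

```text
time_s: 0.65
ee_pos: [0.5199, -0.161, 0.3038]
eef_rot: [-180.0, -0.0, 90.0]
force: [0.2, 0.5, -0.5]
width: 0.998
gripper_force: 0.0
```

```bash
cat >> h.py <<'E'
from scipy.spatial.transform import Rotation as Ro
def pose(o): return np.array(o["ee_pos"]),Ro.from_euler("xyz",o["eef_rot"],degrees=True)
def to(p,R,o):
    """turn (tool rotvec deg) first, then shift in units in new tool axes; also shift in present axes"""
    P,Q=pose(o);print("turn",(Q.inv()*R).as_rotvec(degrees=True).round(2),"then shift",(R.inv().apply(p-P)/.04).round(2),"| shift in present axes",(Q.inv().apply(p-P)/.04).round(2))
def down(yaw): return Ro.from_euler("z",yaw+90,degrees=True)*Ro.from_euler("x",180,degrees=True)
def tilt(d,yaw):
    a=np.cross([0,0,-1],d);an=np.degrees(np.arccos(-d[2]));return Ro.from_rotvec(a/np.linalg.norm(a)*np.radians(an))*down(yaw)
def jdir(az): a=np.radians(az);return np.array([np.sin(np.radians(40))*np.cos(a),np.sin(np.radians(40))*np.sin(a),-np.cos(np.radians(40))])
E
python3 - <<'E'
from cell import arm
from h import *
o=arm.get_obs();print(o["ee_pos"],o["eef_rot"],o["time_s"])
d=jdir(37.3);c=np.array([.431,-.353,.112]);to(c+d*(.015-.054-.1),tilt(d,-4.8),o)
E
```

```text
[ 0.51994834 -0.16101561  0.30377094] [-1.79987314e+02 -1.54035373e-03  9.00146394e+01] 0.65
turn [-30.8   25.55   4.61] then shift [-6.3  -3.29 -2.81] | shift in present axes [-6.15 -4.    2.13]
```

Emit:
apply_moves(
  increments=[
    [[-0.82, -0.53, 0], [0, 0, 0]],
    [[-0.82, -0.53, 0], [0, 0, 0]],
    [[-0.82, -0.53, 0], [0, 0, 0]],
    [[-0.82, -0.53, 0], [0, 0, 0]],
    [[-0.82, -0.53, 0], [0, 0, 0]],
  ],
)

```text
time_s: 1.15
ee_pos: [0.4139, -0.3251, 0.3038]
eef_rot: [-180.0, -0.0, 90.0]
force: [0.4, -0.3, -0.3]
width: 0.994
gripper_force: 0.0
```

Emit:
apply_moves(
  increments=[
    [[-0.5, -0.3, 0], [-5.13, 4.26, 0.77]],
    [[-0.4, -0.3, 0], [-5.13, 4.26, 0.77]],
    [[-0.4, -0.3, 0], [-5.13, 4.26, 0.77]],
    [[-0.3, -0.2, 0], [-5.13, 4.26, 0.77]],
    [[-0.2, -0.1, 0], [-5.13, 4.26, 0.77]],
  ],
)

```text
time_s: 1.65
ee_pos: [0.3665, -0.3947, 0.2888]
eef_rot: [153.6, -21.5, 91.1]
force: [-0.2, -0.8, -1.1]
width: 0.998
gripper_force: 0.0
```

Emit:
apply_moves(
  increments=[
    [[0, 0, 0], [-5.13, 4.26, 0.77]],
    [[0, 0, 0], [0, 0, 0]],
    [[0, 0, 0], [0, 0, 0]],
  ],
)

```text
time_s: 1.95
ee_pos: [0.367, -0.3936, 0.2882]
eef_rot: [148.3, -25.5, 92.5]
force: [0.4, 1.0, 0.7]
width: 0.991
gripper_force: 0.0
```

```bash
python3 - <<'E'
from cell import arm,vision
from h import *
w=vision.read_camera("wrist");pickle.dump(w,open("w1.pkl","wb"));cv2.imwrite("pics/w1.png",w["pixels"])
o=arm.get_obs();print(o["ee_pos"],o["eef_rot"],o["joint_pos"].round(1),o["time_s"])
d=jdir(37.3);c=np.array([.431,-.353,.112]);to(c+d*(.015-.054-.1),tilt(d,-4.8),o)
print(proj(w,c),proj(w,c+.1*d))
E
```

```text
[ 0.36741814 -0.39330845  0.2886632 ] [148.27708965 -25.4284609   92.55625166] [-71.   27.2  93.3  38.5  77.5 -81. ] 2.0
turn [-0.16  0.11  0.01] then shift [-1.06 -0.93  1.11] | shift in present axes [-1.06 -0.93  1.12]
[282.4 236.4] [292.2 200.8]
```

View pics/w1.png

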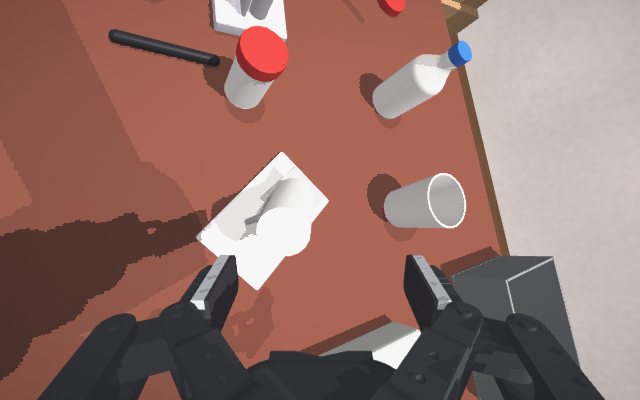

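The wrist view shows the closed end of the jar as a disc near (284,231), with the predicted point at (282,236). The fingers are clear. I'll move to the stand-off point and look again.

Emit:
apply_moves(
  increments=[
    [[-0.53, -0.47, 0.4], [0, 0, 0]],
    [[-0.53, -0.46, 0.4], [0, 0, 0]],
    [[0, 0, 0], [0, 0, 0]],
    [[0, 0, 0], [0, 0, 0]],
  ],
)

```text
time_s: 2.4
ee_pos: [0.3542, -0.4116, 0.2289]
eef_rot: [148.2, -25.5, 92.6]
force: [0.3, -0.0, -0.1]
width: 1.0
gripper_force: 0.0
```

```bash
python3 - <<'E'
from cell import arm,vision
from h import *
w=vision.read_camera("wrist");pickle.dump(w,open("w2.pkl","wb"))
o=arm.get_obs();print(o["ee_pos"],o["eef_rot"],o["time_s"])
d=jdir(37.3);c=np.array([.431,-.353,.112])
w1=pickle.load(open("w1.pkl","rb"));cr=[]
for x in(w1,w2:=w):
    p=proj(x,c).astype(int);q=proj(x,c+.1*d);print(p,q)
    i=x["pixels"][p[1]-60:p[1]+60,p[0]-80:p[0]+80]
    g=i.min(2).astype(float);g=np.clip((g-150)*255/105,0,255).astype(np.uint8)
    cr.append(cv2.resize(np.hstack([i,cv2.cvtColor(g,8)]),None,fx=2.4,fy=2.4,interpolation=2));print("off",p-[80,60])
cv2.imwrite("pics/crop2.png",np.vstack(cr))
E
```

```text
[ 0.35425835 -0.41176651  0.22949435] [148.11868894 -25.45772436  92.65717632] 2.45
[282 236] [292.2 200.8]
off [202 176]
[319 208] [319.9 176.3]
off [239 148]
```

View pics/crop2.png

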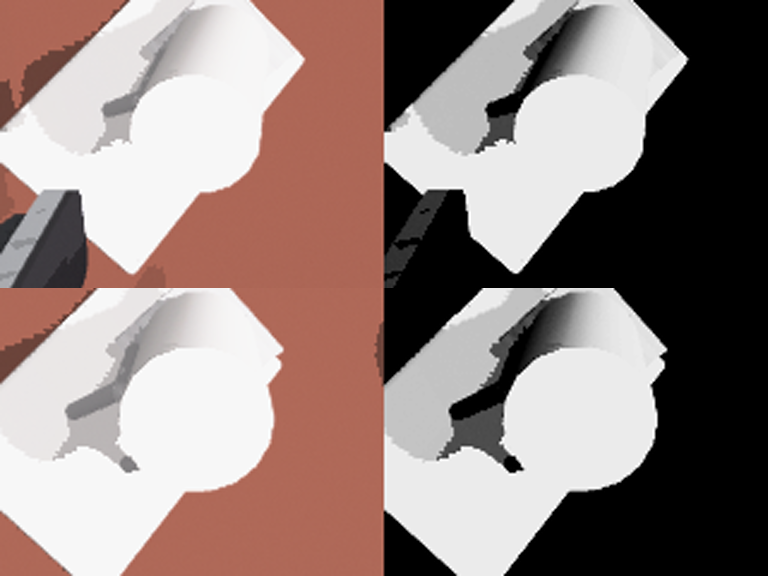

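The crops show the closed-end disc at (283.9,231.4) in wrist view 1 and (320.9,202.8) in view 2. I'll triangulate from both.

```bash
python3 - <<'E'
from cell import arm
from h import *
d0=pickle.load(open("d0.pkl","rb"));w1=pickle.load(open("w1.pkl","rb"));w2=pickle.load(open("w2.pkl","rb"))
a=(w1,283.9,231.4);b=(w2,320.9,202.8)
print(tri(a,b),tri(a,b,(d0["scene"],195.5,187),(d0["side"],364.5,287)))
c=tri(a,b,(d0["scene"],195.5,187),(d0["side"],364.5,287))[0]
d=jdir(37.3);o=arm.get_obs()
to(c+d*(.015-.054),tilt(d,-4.8),o)
E
```

```text
(array([ 0.4336, -0.3487,  0.1115]), [0.0, 0.0]) (array([ 0.4323, -0.3504,  0.1123]), [2.0, 1.8, 2.5, 2.0])
turn [-0.05  0.04  0.07] then shift [ 0.04 -0.01  2.86] | shift in present axes [ 0.04 -0.01  2.86]
```

Emit:
apply_moves(
  increments=[
    [[0.07, 0.02, 0.7], [0, 0, 0]],
    [[0, 0, 0.7], [0, 0, 0]],
    [[0, 0, 0.6], [0, 0, 0]],
    [[0, 0, 0.5], [0, 0, 0]],
    [[0, 0, 0.36], [0, 0, 0]],
  ],
)

```text
time_s: 2.95
ee_pos: [0.4138, -0.3645, 0.1428]
eef_rot: [148.1, -25.4, 92.7]
force: [-0.4, -0.5, -0.4]
width: 0.996
gripper_force: 0.0
```

Emit:
apply_moves(
  increments=[
    [[0, 0, 0], [0, 0, 0]],
    [[0, 0, 0], [0, 0, 0]],
    [[0, 0, 0], [0, 0, 0]],
    [[0, 0, 0], [0, 0, 0]],
    [[0, 0, 0], [0, 0, 0]],
  ],
  hand=45,
  newtons=25,
)

```text
time_s: 3.45
ee_pos: [0.4125, -0.366, 0.143]
eef_rot: [148.0, -25.5, 92.6]
force: [-1.7, -1.0, 8.1]
width: 0.596
gripper_force: 26.2
```

Emit:
apply_moves(
  increments=[
    [[0, 0, 0], [0, 0, 0]],
    [[0, 0, 0], [0, 0, 0]],
    [[0, 0, 0], [0, 0, 0]],
  ],
)

```text
time_s: 3.75
ee_pos: [0.4125, -0.366, 0.143]
eef_rot: [148.0, -25.5, 92.6]
force: [-2.5, -0.6, 7.9]
width: 0.602
gripper_force: 26.2
```

Emit:
apply_moves(
  increments=[
    [[0, 0, -0.2], [0, 0, 0]],
    [[0, 0, -0.4], [0, 0, 0]],
    [[0, 0, -0.7], [0, 0, 0]],
    [[0, 0, -0.8], [0, 0, 0]],
    [[0, 0, -0.8], [0, 0, 0]],
  ],
)

```text
time_s: 4.25
ee_pos: [0.3517, -0.4112, 0.2326]
eef_rot: [148.2, -25.5, 92.5]
force: [0.1, 0.5, -0.4]
width: 0.592
gripper_force: 27.2
```

Emit:
apply_moves(
  increments=[
    [[0, 0, -0.8], [0, 0, 0]],
    [[0.4, 0.3, -0.5], [0, 0, 0]],
    [[0.5, 0.4, -0.3], [0, 0, 0]],
    [[0.3, 0.2, -0.2], [0, 0, 0]],
    [[0, 0, 0], [0, 0, 0]],
  ],
)

```text
time_s: 4.75
ee_pos: [0.3452, -0.4019, 0.3259]
eef_rot: [148.1, -25.4, 92.6]
force: [0.1, 0.5, -1.6]
width: 0.603
gripper_force: 27.2
```

```bash
python3 - <<'E'
from cell import arm,vision
from h import *
o=arm.get_obs();print(o["ee_pos"],o["eef_rot"],o["width"],o["gripper_force"],o["force"])
ya=np.array([.0837,.9965,0]);pg=np.array([.4840,.0106,0])
to(pg+[0,0,.304],down(-4.8),o)
E
```

```text
[ 0.34520846 -0.40187396  0.32592997] [148.07453996 -25.35254216  92.62569633] 0.6025675444142616 27.234721672721207 [ 0.10496081  0.4622662  -1.59989706]
turn [ 29.71 -26.65   0.06] then shift [10.57  2.59  0.55] | shift in present axes [8.93 0.78 6.19]
```

Emit:
apply_moves(
  increments=[
    [[0, 0, 0], [4.95, -4.44, 0]],
    [[0, 0, 0], [4.95, -4.44, 0]],
    [[0, 0, 0], [4.95, -4.44, 0]],
    [[0, 0, 0], [4.95, -4.44, 0]],
    [[0, 0, 0], [4.95, -4.44, 0]],
  ],
)

```text
time_s: 5.25
ee_pos: [0.3449, -0.4024, 0.3234]
eef_rot: [175.3, -4.4, 85.4]
force: [-0.2, 0.3, -1.9]
width: 0.6
gripper_force: 27.2
```

Emit:
apply_moves(
  increments=[
    [[0, 0, 0], [4.95, -4.44, 0]],
    [[0.5, 0.12, 0], [0, 0, 0]],
    [[0.8, 0.2, 0], [0, 0, 0]],
    [[0.8, 0.2, 0], [0, 0, 0]],
    [[0.8, 0.2, 0], [0, 0, 0]],
  ],
)

```text
time_s: 5.75
ee_pos: [0.3834, -0.2878, 0.3232]
eef_rot: [-179.9, -0.2, 85.2]
force: [1.6, 0.4, -0.0]
width: 0.602
gripper_force: 27.2
```

Emit:
apply_moves(
  increments=[
    [[0.8, 0.2, 0], [0, 0, 0]],
    [[0.8, 0.2, 0], [0, 0, 0]],
    [[0.8, 0.2, 0], [0, 0, 0]],
    [[0.8, 0.2, 0], [0, 0, 0]],
    [[0.8, 0.2, 0], [0, 0, 0]],
  ],
)

```text
time_s: 6.25
ee_pos: [0.4367, -0.1317, 0.3239]
eef_rot: [-179.9, -0.2, 85.3]
force: [0.7, -0.3, -0.2]
width: 0.599
gripper_force: 27.2
```

Emit:
apply_moves(
  increments=[
    [[0.8, 0.2, 0], [0, 0, 0]],
    [[0.7, 0.15, 0], [0, 0, 0]],
    [[0.5, 0.1, 0], [0, 0, 0]],
    [[0.3, 0.1, 0], [0, 0, 0]],
    [[0, 0, 0], [0, 0, 0]],
  ],
)

```text
time_s: 6.75
ee_pos: [0.4667, -0.0422, 0.3244]
eef_rot: [-179.9, -0.2, 85.3]
force: [-0.0, -0.4, -0.3]
width: 0.6
gripper_force: 27.2
```

```bash
python3 - <<'E'
from cell import arm,vision
from h import *
o=arm.get_obs();print(o["ee_pos"],o["eef_rot"],o["width"],o["gripper_force"],o["force"],o["time_s"])
to(np.array([.484,.0106,.304]),down(-4.8),o)
d={n:vision.read_camera(n) for n in("scene","side","wrist")};pickle.dump(d,open("d2.pkl","wb"))
s=d["scene"]["pixels"];t=d["side"]["pixels"];w=d["wrist"]["pixels"]
a=cv2.resize(s[90:210,270:430],None,fx=2.5,fy=2.5,interpolation=2);c=cv2.resize(t[110:260,210:370],None,fx=2.5,fy=2.5,interpolation=2)[:300]
cv2.imwrite("pics/crop3.png",np.hstack([np.vstack([a,cv2.resize(t[130:250,210:370],None,fx=2.5,fy=2.5,interpolation=2)]),cv2.resize(w,(400,250)) if 0 else np.vstack([w[0:300,120:520],w[100:400,120:520]])]))
E
```

```text
[ 0.46667071 -0.04217205  0.32440435] [-1.79916536e+02 -1.72944482e-01  8.53337299e+01] 0.599556586249857 27.23247305955738 [-0.0069655  -0.43365858 -0.33985425] 6.75
turn [-0.08 -0.17  0.13] then shift [1.35 0.32 0.51] | shift in present axes [1.35 0.33 0.51]
```

View pics/crop3.png

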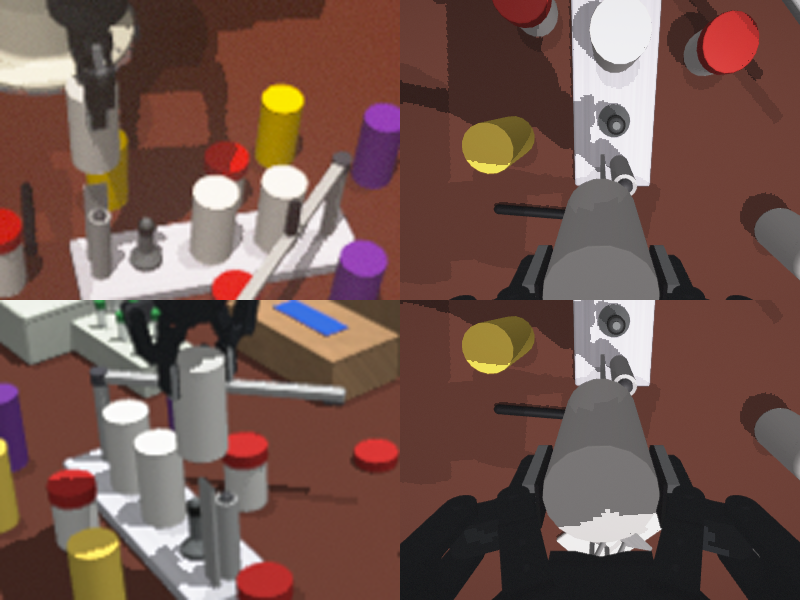

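```bash
python3 - <<'E'
from cell import arm,vision
from h import *
d0=pickle.load(open("d0.pkl","rb"));d=pickle.load(open("d2.pkl","rb"));o=arm.get_obs();P,Q=pose(o)
w0,w,s,t=d0["wrist"],d["wrist"],d["scene"],d["side"]
print("tip wrists",tri((w0,183,173),(w,336,125)),"all",tri((w0,183,173),(w,336,125),(s,328.8,179.5),(t,288,213)))
print("tip on z=.09 plane",plane(w,336,125,.09).round(4),plane(w0,183,173,.09).round(4),plane(s,328.8,179.5,.09).round(4),plane(t,288,213,.09).round(4))
print("latch z.126",plane(w,345,184,.126).round(4),"plate corner")
pts=[plane(w,*p,.02) for p in((293,0),(294.5,180),(379,0),(370,185))];print("deck",*[p.round(4) for p in pts])
for k in(0,2): v=pts[k]-pts[k+1];print("yaw",np.degrees(np.arctan2(v[1],v[0]))-90)
# rim far edge predicted
for x,z in((.026,.139),(-.026,.039),(.026,.039),(0,.139)): print("pt",x,z,proj(w,P+Q.apply([x,0,z])),proj(s,P+Q.apply([x,0,z])),proj(t,P+Q.apply([x,0,z])))
print("free peg jar neighbours")
im=w["pixels"]
hs=cv2.cvtColor(im,cv2.COLOR_BGR2HSV);m=((hs[...,1]<40)&(hs[...,2]>235)).astype(np.uint8)
n,l,st,ce=cv2.connectedComponentsWithStats(m);print([(st[i].tolist(),ce[i].round(1).tolist()) for i in range(1,n) if st[i][4]>150])
E
```

```text
tip wrists (array([0.4866, 0.0121, 0.0869]), [0.4, 0.4]) all (array([0.4846, 0.0107, 0.0788]), [1.9, 2.4, 2.7, 3.2])
tip on z=.09 plane [0.4863 0.0128 0.09  ] [0.4882 0.0125 0.09  ] [0.4919 0.0101 0.09  ] [ 0.4747 -0.0077  0.09  ]
latch z.126 [ 0.4897 -0.0393  0.126 ] plate corner
deck [0.451  0.1437 0.02  ] [ 0.43   -0.0599  0.02  ] [0.5451 0.1359 0.02  ] [ 0.5291 -0.075   0.02  ]
yaw -5.904310136733486
yaw -4.322772578514076
pt 0.026 0.139 [320.5 180.6] [316.8 151.6] [285.7 184.3]
pt -0.026 0.039 [320.4 343.7] [295.6 125.7] [294.2 157.2]
pt 0.026 0.039 [320.4 246. ] [316.1 122.8] [283.1 148.6]
pt 0 0.139 [320.5 213.3] [307.2 153.1] [290.9 188.9]
free peg jar neighbours
[([295, 0, 83, 182, 7985], [342.9, 75.6]), ([296, 154, 19, 24, 273], [302.4, 166.6]), ([360, 314, 21, 26, 241], [371.0, 327.4]), ([278, 334, 31, 19, 347], [294.3, 343.6])]
```

```bash
python3 - <<'E'
from h import *
d=pickle.load(open("d2.pkl","rb"));w=d["wrist"];d0=pickle.load(open("d0.pkl","rb"))
g=w["pixels"][95:145,308:362].max(2)
print(g[::2,::2])
print(plane(w,335,119.5,.028).round(4))
E
```

```text
[[157 151 239 241 240 240 241 241 241 240 242 241 242 241 242 242 242 240
  241 242 242 241 242 242 240 240 240]
 [146 150 152 240 240 240 241 241 241 240 242 241 242 241 242 242 242 240
  241 242 242 241 242 242 240 241 240]
 [145 150 153 240 240 240 241 241 241 240 242 241 242 241 242 242 242 240
  241 242 242 241 242 243 240 241 240]
 [145 150 152 240 240 168 164 152 240 240 242 241 242 241 243 242 242 240
  241 242 242 241 242 242 240 241 240]
 [147 150 153 240 168 149 152 151 151 149 164 162 163 162 164 240 242 240
  241 242 242 241 242 242 240 242 240]
 [147 151 153 152 150 148 153 151 151 148  80 105 101 102 106 108 141 240
  241 242 242 241 242 242 240 242 240]
 [147 151 152 153 150 149 153 151 108  77  76  99 101 102 103 104 105 109
  159 242 242 241 242 242 240 242 240]
 [146 150 152 153 151 148 153 101  74  75  76  77  78 102 103 106 106 108
  109 241 242 241 243 242 240 242 240]
 [146 151 153 153 159 149 135  75  75  75  76  78  75  77 102 106 106 108
  109 118 242 241 243 242 240 242 240]
 [147 151 154 240 159 148  80  75  74  75  76  76  76  63 104 106 107 110
  110 110
[... 1048 characters left out ...]
[148 239 242 242 240 239 242 241 110 104 105  95  48  49  49  47  72 111
  179 242 242 241 243 240 241 242 242]
 [147 150 242 242 240 239 242 242 241 201 106 106  97  98  98 100 119 238
  242 242 242 241 243 240 242 242 242]
 [147 150 242 242 240 239 242 242 242 241 240 238 201 194 207 225 240 240
  242 243 242 241 243 240 242 242 242]
 [148 150 242 242 240 166 154 163 163 240 241 240 242 242 241 241 240 241
  242 242 242 241 243 240 242 242 243]
 [147 239 242 242 148 147 153 151 152 148 150 240 242 241 241 241 241 241
  242 243 242 241 243 241 242 242 243]
 [147 150 163 163 147 146 152 151 150 149 148 158 242 241 241 241 240 241
  242 243 241 241 243 241 242 242 243]]
[0.4881 0.0136 0.028 ]
```

Emit:
apply_moves(
  increments=[
    [[0.5, 0.14, 0], [0, 0, 0]],
    [[0.5, 0.14, 0], [0, 0, 0]],
    [[0.39, 0.1, 0], [-0.08, -0.17, 0.1]],
    [[0, 0, 0], [0, 0, 0]],
    [[0, 0, 0], [0, 0, 0]],
  ],
)

```text
time_s: 7.4
ee_pos: [0.486, 0.0105, 0.3251]
eef_rot: [180.0, 0.0, 85.1]
force: [-0.7, -0.8, -0.9]
width: 0.597
gripper_force: 27.2
```

Emit:
apply_moves(
  increments=[
    [[0, 0, 0.4], [0, 0, 0]],
    [[0, 0, 0.6], [0, 0, 0]],
    [[0, 0, 0.6], [0, 0, 0]],
    [[0, 0, 0.4], [0, 0, 0]],
    [[0, 0, 0], [0, 0, 0]],
  ],
)

```text
time_s: 7.9
ee_pos: [0.4851, 0.0103, 0.2436]
eef_rot: [-179.9, 0.0, 85.1]
force: [0.5, -0.0, 0.5]
width: 0.597
gripper_force: 27.2
```

```bash
python3 - <<'E'
from cell import arm,vision
from h import *
o=arm.get_obs();print(o["ee_pos"],o["eef_rot"],o["width"],o["force"],o["time_s"])
to(np.array([.4865,.0118,.159]),down(-4.8),o)
d={n:vision.read_camera(n) for n in("scene","side")};pickle.dump(d,open("d3.pkl","wb"))
cv2.imwrite("pics/crop4.png",np.hstack([cv2.resize(d[n]["pixels"][y:y+100,x:x+100],(400,400),interpolation=2) for n,x,y in(("scene",280,110),("side",240,130))]))
E
```

```text
[0.48510535 0.01028193 0.24356369] [-1.79851660e+02  2.59681111e-03  8.50695113e+01] 0.596593099896875 [ 0.51584636 -0.02880212  0.49427692] 7.9
turn [-0.15  0.   -0.13] then shift [0.04 0.03 2.11] | shift in present axes [0.04 0.04 2.11]
```

View pics/crop4.png

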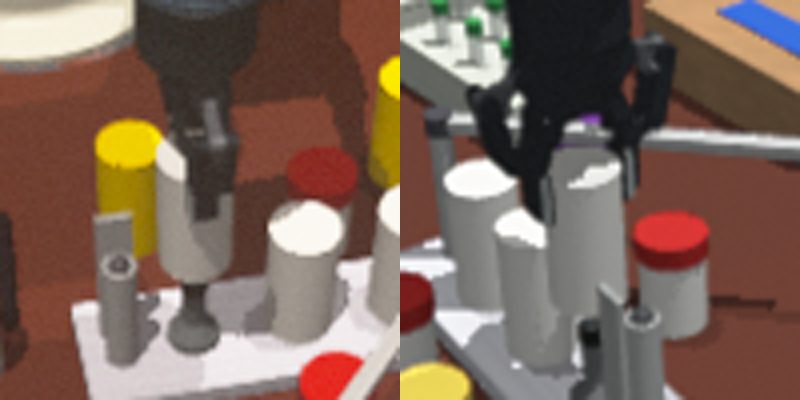

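The scene crop shows the jar mouth over the free peg, with jar axis x≈195 and peg x≈195. In the side crop the peg (592) is about 7 crop px right of the jar axis (585), so I shift roughly 2.5 mm in +x and descend.

Emit:
apply_moves(
  increments=[
    [[0, 0.06, 0.3], [0, 0, 0]],
    [[0, 0, 0.4], [0, 0, 0]],
    [[0, 0, 0.4], [0, 0, 0]],
    [[0, 0, 0.3], [0, 0, 0]],
    [[0, 0, 0.2], [0, 0, 0]],
  ],
)

```text
time_s: 8.5
ee_pos: [0.4889, 0.011, 0.1805]
eef_rot: [179.9, -0.0, 85.1]
force: [-0.1, -0.2, -1.1]
width: 0.6
gripper_force: 27.2
```

Emit:
apply_moves(
  increments=[
    [[0, 0, 0.1], [0, 0, 0]],
    [[0, 0, 0.1], [0, 0, 0]],
    [[0, 0, 0.08], [0, 0, 0]],
    [[0, 0, 0.05], [0, 0, 0]],
    [[0, 0, 0], [0, 0, 0]],
  ],
)

```text
time_s: 9.0
ee_pos: [0.4888, 0.0111, 0.168]
eef_rot: [179.9, -0.0, 85.1]
force: [1.1, -0.1, -1.0]
width: 0.605
gripper_force: 27.2
```

Emit:
apply_moves(
  increments=[
    [[0, 0, 0.05], [0, 0, 0]],
    [[0, 0, 0.05], [0, 0, 0]],
    [[0, 0, 0.04], [0, 0, 0]],
    [[0, 0, 0.03], [0, 0, 0]],
    [[0, 0, 0], [0, 0, 0]],
  ],
)

```text
time_s: 9.5
ee_pos: [0.4886, 0.0111, 0.161]
eef_rot: [180.0, -0.0, 85.1]
force: [-0.6, -0.8, -1.7]
width: 0.605
gripper_force: 27.2
```

Emit:
apply_moves(
  increments=[
    [[0, 0, 0.03], [0, 0, 0]],
    [[0, 0, 0.02], [0, 0, 0]],
    [[0, 0, 0], [0, 0, 0]],
  ],
)

```text
time_s: 9.8
ee_pos: [0.4887, 0.0111, 0.1591]
eef_rot: [180.0, -0.0, 85.1]
force: [-0.3, -0.8, -1.2]
width: 0.602
gripper_force: 27.2
```

Emit:
apply_moves(
  increments=[
    [[0, 0, 0.02], [0, 0, 0]],
    [[0, 0, 0.02], [0, 0, 0]],
    [[0, 0, 0.01], [0, 0, 0]],
    [[0, 0, 0], [0, 0, 0]],
  ],
)

```text
time_s: 10.2
ee_pos: [0.4888, 0.0113, 0.1578]
eef_rot: [179.9, -0.0, 85.1]
force: [-3.5, 2.7, 16.5]
width: 0.602
gripper_force: 28.5
```

```bash
python3 - <<'E'
from cell import arm,vision
from h import *
o=arm.get_obs();print(o["ee_pos"],o["force"])
d={n:vision.read_camera(n) for n in("scene","side")}
# rim bottom / top rows of held jar vs neighbour: predicted seated bottom points
P=o["ee_pos"]
for n in d:
    c=d[n];print(n,"axis deck",proj(c,[P[0],P[1],.02]),"top z.12",proj(c,[P[0],P[1],.12]))
cv2.imwrite("pics/crop5.png",np.hstack([cv2.resize(d[n]["pixels"][y:y+100,x:x+100],(400,400),interpolation=2) for n,x,y in(("scene",280,120),("side",240,150))]))
E
```

```text
[0.48883582 0.0112912  0.15776544] [-3.4803516   2.67409867 16.51303219]
scene axis deck [328.7 194.4] top z.12 [329.  171.4]
side axis deck [289.9 228.8] top z.12 [287.7 198.5]
```

View pics/crop5.png

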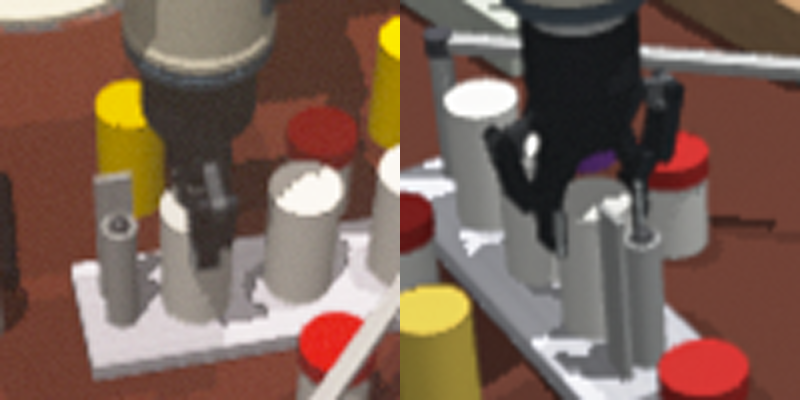

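The crops show the jar down on the deck, level with its neighbours, and the contact force rose to 16 N. I ease off slightly and release.

Emit:
apply_moves(
  increments=[
    [[0, 0, -0.02], [0, 0, 0]],
    [[0, 0, 0], [0, 0, 0]],
  ],
)

```text
time_s: 10.5
ee_pos: [0.4887, 0.0111, 0.158]
eef_rot: [179.9, -0.0, 85.1]
force: [-0.9, -1.0, -0.1]
width: 0.601
gripper_force: 27.3
```

Emit:
apply_moves(
  increments=[
    [[0, 0, 0], [0, 0, 0]],
    [[0, 0, 0], [0, 0, 0]],
    [[0, 0, 0], [0, 0, 0]],
    [[0, 0, 0], [0, 0, 0]],
  ],
  hand=64,
)

```text
time_s: 10.9
ee_pos: [0.4888, 0.0111, 0.158]
eef_rot: [179.9, -0.0, 85.1]
force: [-0.1, -0.8, 0.4]
width: 0.752
gripper_force: 0.0
```

Emit:
apply_moves(
  increments=[
    [[0, 0, -0.2], [0, 0, 0]],
    [[0, 0, -0.5], [0, 0, 0]],
    [[0, 0, -0.8], [0, 0, 0]],
    [[0, 0, -0.8], [0, 0, 0]],
    [[0, 0, -0.8], [0, 0, 0]],
  ],
)

```text
time_s: 11.4
ee_pos: [0.4883, 0.0111, 0.2839]
eef_rot: [179.9, -0.0, 85.1]
force: [1.5, -1.1, -1.1]
width: 0.75
gripper_force: 0.0
```

Emit:
apply_moves(
  increments=[
    [[0, 0, 0], [0, 0, -7.67]],
    [[0, 0, 0], [0, 0, -7.67]],
    [[0, 0, 0], [0, 0, -7.67]],
    [[0, 0, 0], [0, 0, -7.67]],
    [[0, 0, 0], [0, 0, -7.67]],
  ],
  hand=70,
)

```text
time_s: 11.9
ee_pos: [0.4885, 0.0111, 0.2826]
eef_rot: [179.9, 0.0, 123.8]
force: [-1.0, -0.8, -0.1]
width: 0.821
gripper_force: 0.0
```

Emit:
apply_moves(
  increments=[
    [[0, 0, 0], [0, 0, -7.67]],
    [[0.2, 0.8, 0], [0, 0, 0]],
    [[0.2, 0.8, 0], [0, 0, 0]],
    [[0.2, 0.8, 0], [0, 0, 0]],
    [[0, 0, 0], [0, 0, 0]],
  ],
)

```text
time_s: 12.4
ee_pos: [0.5468, 0.095, 0.2826]
eef_rot: [179.8, 0.1, 131.3]
force: [-0.1, -0.2, 0.8]
width: 0.819
gripper_force: 0.0
```

```bash
python3 - <<'E'
from cell import arm,vision
from h import *
o=arm.get_obs();print(o["ee_pos"],o["eef_rot"],o["joint_pos"].round(1),o["time_s"])
d={n:vision.read_camera(n) for n in("scene","side","wrist")};pickle.dump(d,open("d5.pkl","wb"))
to(np.array([.591,.1385,.284]),down(41.25),o)
for n in d: print(n,proj(d[n],[.591,.1385,.187]),proj(d[n],[.591,.1385,.142]))
cv2.imwrite("pics/crop6.png",np.vstack([d["wrist"]["pixels"],np.hstack([cv2.resize(d[n]["pixels"][y:y+100,x:x+160],(320,200),interpolation=2) for n,x,y in(("scene",290,130),("side",220,130))])]))
E
```

```text
[0.54683602 0.09495649 0.28260489] [1.79849968e+02 7.17854233e-02 1.31271518e+02] [  3.7  23.9  88.8   0.   67.2 -37.6] 12.4
turn [0.15 0.07 0.02] then shift [ 0.09  1.55 -0.03] | shift in present axes [ 0.09  1.55 -0.03]
scene [388.5 171. ] [386.4 182.6]
side [290.5 147.1] [291.4 161. ]
wrist [422.8 232.5] [403.5 206.7]
```

View pics/crop6.png

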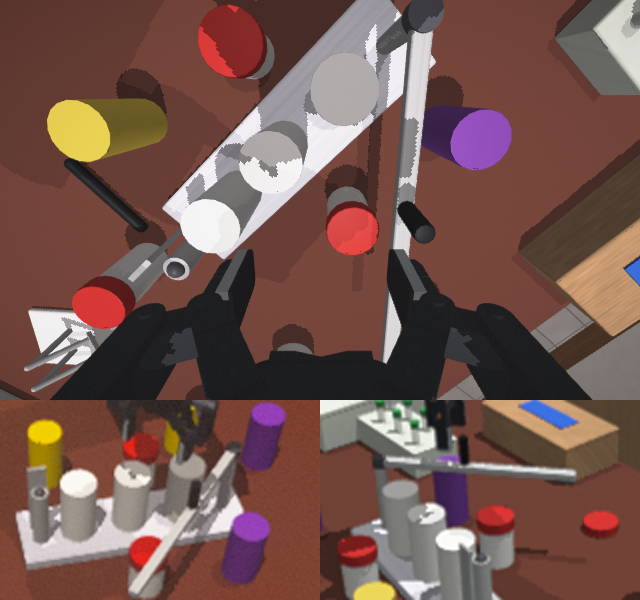

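The wrist view shows the jar seated on its peg at (210,225). The knob top is at (425,235) against a predicted (423,232), so the knob estimate holds to about 2 mm.

```bash
python3 - <<'E'
from cell import arm
from h import *
w=pickle.load(open("d5.pkl","rb"))["wrist"];o=arm.get_obs()
h=plane(w,425,13,.142);e=plane(w,392,350,.142);k=plane(w,405,208,.142);kt=plane(w,425,235,.187)
print(h,e,k,kt);v=e-h;print("bar az",np.degrees(np.arctan2(v[1],v[0])),[np.linalg.norm((x-h)[:2]) for x in(k,kt)])
to(np.array([*((k+kt)/2)[:2],.224]),down(np.degrees(np.arctan2(v[1],v[0]))+90),o)
E
```

```text
[0.50703259 0.23676833 0.142     ] [0.68592694 0.03372612 0.142     ] [0.59267229 0.13851784 0.142     ] [0.59329636 0.13825096 0.187     ]
bar az -48.61769923338348 [np.float64(0.1303354029774834), np.float64(0.1309469826416441)]
turn [ 0.02  0.03 -0.2 ] then shift [0.07 1.67 1.46] | shift in present axes [0.07 1.67 1.46]
```

Emit:
apply_moves(
  increments=[
    [[0.07, 0.87, 0], [0, 0, 0]],
    [[0, 0.8, 0], [0, 0, 0]],
    [[0, 0, 0], [0, 0, 0]],
    [[0, 0, 0.5], [0, 0, 0]],
    [[0, 0, 0.5], [0, 0, 0]],
  ],
)

```text
time_s: 13.05
ee_pos: [0.5932, 0.1375, 0.2422]
eef_rot: [179.9, 0.1, 131.1]
force: [-0.3, 0.0, -0.1]
width: 0.819
gripper_force: 0.0
```

Emit:
apply_moves(
  increments=[
    [[0, 0, 0.44], [0, 0, 0]],
    [[0, 0, 0], [0, 0, 0]],
    [[0, 0, 0], [0, 0, 0]],
  ],
)

```text
time_s: 13.35
ee_pos: [0.5933, 0.1377, 0.2251]
eef_rot: [180.0, 0.0, 131.1]
force: [-0.1, -0.7, 0.3]
width: 0.823
gripper_force: 0.0
```

Emit:
apply_moves(
  increments=[
    [[0, 0, 0], [0, 0, 0]],
    [[0, 0, 0], [0, 0, 0]],
    [[0, 0, 0], [0, 0, 0]],
    [[0, 0, 0], [0, 0, 0]],
    [[0, 0, 0], [0, 0, 0]],
  ],
  hand=8,
  newtons=25,
)

```text
time_s: 13.85
ee_pos: [0.5938, 0.1385, 0.2249]
eef_rot: [179.9, 0.1, 131.2]
force: [-1.1, 0.5, 4.9]
width: 0.156
gripper_force: 24.9
```

Emit:
apply_moves(
  increments=[
    [[0, 0, 0], [0, 0, 0]],
    [[0, 0, 0], [0, 0, 0]],
    [[0, 0, 0], [0, 0, 0]],
  ],
)

```text
time_s: 14.15
ee_pos: [0.5938, 0.1385, 0.2249]
eef_rot: [179.9, 0.1, 131.2]
force: [-0.5, -0.6, 6.2]
width: 0.156
gripper_force: 25.0
```

Emit:
apply_moves(
  increments=[
    [[0.0124, -0.2833, 0], [0, 0, 5]],
    [[0.0124, -0.2833, 0], [0, 0, 5]],
    [[0.0124, -0.2833, 0], [0, 0, 5]],
    [[0.0124, -0.2833, 0], [0, 0, 5]],
    [[0, 0, 0], [0, 0, 0]],
  ],
)

```text
time_s: 14.65
ee_pos: [0.5545, 0.1142, 0.225]
eef_rot: [179.9, 0.1, 110.9]
force: [1.6, -5.3, 1.6]
width: 0.155
gripper_force: 24.6
```

```bash
cat > k.py <<'E'
from cell import arm
from h import *
o=arm.get_obs();P,Q=pose(o);H=np.array([.507,.2368]);v=P[:2]-H
az=np.degrees(np.arctan2(v[1],v[0]));print(P,o["eef_rot"],o["force"],o["width"],"r",np.linalg.norm(v),"angle",az+94.8,"tool y az",np.degrees(np.arctan2(*Q.apply([0,1,0])[1::-1])))
for a in(3,0,-1):
    b=np.radians(a-94.8);to(np.array([*(H+.1307*np.array([np.cos(b),np.sin(b)])),P[2]]),down(a-4.8),o)
E
python3 k.py
```

```text
[0.55450776 0.11416385 0.22498026] [1.79920932e+02 9.00644789e-02 1.10944081e+02] [ 1.6480572  -5.27958051  1.59791646] 0.15518568297540514 r 0.13151658445570732 angle 25.97576620328701 tool y az 20.944204882129984
turn [ 0.1   0.07 22.74] then shift [-0.24 -1.28 -0.  ] | shift in present axes [ 0.27 -1.28 -0.  ]
turn [ 0.1   0.07 25.74] then shift [-0.31 -1.44 -0.  ] | shift in present axes [ 0.34 -1.43 -0.  ]
turn [ 0.1   0.07 26.74] then shift [-0.34 -1.49 -0.  ] | shift in present axes [ 0.37 -1.48 -0.  ]
```

Emit:
apply_moves(
  increments=[
    [[0.018, -0.2833, 0], [0, 0, 5]],
    [[0.018, -0.2833, 0], [0, 0, 5]],
    [[0.015, -0.2833, 0], [0, 0, 5]],
    [[0.0124, -0.2833, 0], [0, 0, 5]],
    [[0, 0, 0], [0, 0, 0]],
  ],
)

```text
time_s: 15.15
ee_pos: [0.5097, 0.1053, 0.2249]
eef_rot: [179.9, 0.2, 91.0]
force: [0.4, -19.9, 5.4]
width: 0.152
gripper_force: 25.1
```

```bash
python3 k.py
```

```text
[0.50973844 0.10530641 0.22491264] [1.79931460e+02 1.60301378e-01 9.09721878e+01] [  0.41725037 -19.91614057   5.42198828] 0.15216786022401324 r 0.13152210391703187 angle 5.993048799176265 tool y az 0.9723795839106794
turn [0.07 0.16 2.77] then shift [ 0.02 -0.17 -0.  ] | shift in present axes [ 0.02 -0.17 -0.  ]
turn [0.08 0.16 5.77] then shift [ 0.   -0.34 -0.  ] | shift in present axes [ 0.04 -0.34 -0.  ]
turn [0.08 0.16 6.77] then shift [-0.  -0.4 -0. ] | shift in present axes [ 0.04 -0.4  -0.  ]
```

Emit:
apply_moves(
  increments=[
    [[-0.02, 0, 0], [0, 0, 0]],
    [[0.0, -0.1134, 0], [0, 0, 2]],
    [[0.0, -0.1134, 0], [0, 0, 2]],
    [[0.0, -0.06, 0], [0, 0, 1]],
    [[0, 0, 0], [0, 0, 0]],
  ],
)

```text
time_s: 15.65
ee_pos: [0.5013, 0.1053, 0.2251]
eef_rot: [179.6, 0.1, 86.1]
force: [12.8, -12.2, -2.8]
width: 0.156
gripper_force: 25.3
```

```bash
python3 k.py
```

```text
[0.50131857 0.10528387 0.22508705] [1.79622753e+02 5.89479633e-02 8.61232855e+01] [ 12.83161172 -12.17957545  -2.80858905] 0.15646804254878047 r 0.13163879171455947 angle 2.326388429123142 tool y az -3.876326325472792
turn [ 0.38  0.07 -2.08] then shift [0.02 0.04 0.  ] | shift in present axes [0.02 0.04 0.  ]
turn [0.38 0.06 0.92] then shift [ 0.02 -0.13 -0.  ] | shift in present axes [ 0.02 -0.13 -0.  ]
turn [0.38 0.05 1.92] then shift [ 0.02 -0.19 -0.  ] | shift in present axes [ 0.02 -0.19 -0.  ]
```

Emit:
apply_moves(
  increments=[
    [[-0.01, -0.05, 0], [0, 0, 0.4]],
    [[0, -0.05, 0], [0, 0, 0.3]],
    [[0, -0.04, 0], [0, 0, 0.2]],
    [[0, 0, 0], [0, 0, 0]],
    [[0, 0, 0], [0, 0, 0]],
  ],
)

```text
time_s: 16.15
ee_pos: [0.4945, 0.1058, 0.225]
eef_rot: [179.8, 0.0, 85.3]
force: [4.8, -6.3, 4.1]
width: 0.156
gripper_force: 25.7
```

```bash
python3 k.py
```

```text
[0.49453442 0.10578082 0.22496473] [1.79787856e+02 1.73890001e-02 8.52534178e+01] [ 4.80544249 -6.27469553  4.12034372] 0.15646669782888076 r 0.13161085101449246 angle -0.6349439754086745 tool y az -4.746517861347785
turn [ 0.21  0.02 -2.95] then shift [0.02 0.21 0.  ] | shift in present axes [0.03 0.21 0.  ]
turn [0.21 0.02 0.05] then shift [0.02 0.04 0.  ] | shift in present axes [0.02 0.04 0.  ]
turn [0.21 0.02 1.05] then shift [ 0.02 -0.02 -0.  ] | shift in present axes [ 0.02 -0.02 -0.  ]
```

Emit:
apply_moves(
  increments=[
    [[0, -0.03, 0], [0, 0, 0]],
    [[0, -0.02, 0], [0, 0, 0]],
    [[0, 0, 0], [0, 0, 0]],
    [[0, 0, 0], [0, 0, 0]],
  ],
)

```text
time_s: 16.55
ee_pos: [0.4942, 0.1058, 0.2251]
eef_rot: [179.6, 0.0, 85.3]
force: [14.8, -7.8, -4.2]
width: 0.159
gripper_force: 25.4
```

The bar is hard against its stop. I relax the push, open and lift.

Emit:
apply_moves(
  increments=[
    [[0, 0.04, 0], [0, 0, 0]],
    [[0, 0, 0], [0, 0, 0]],
  ],
)

```text
time_s: 16.75
ee_pos: [0.4945, 0.1058, 0.225]
eef_rot: [179.8, 0.0, 85.3]
force: [6.7, -6.7, 3.9]
width: 0.155
gripper_force: 25.8
```

Emit:
apply_moves(
  increments=[
    [[0, 0, 0], [0, 0, 0]],
    [[0, 0, 0], [0, 0, 0]],
    [[0, 0, 0], [0, 0, 0]],
    [[0, 0, 0], [0, 0, 0]],
  ],
  hand=60,
)

```text
time_s: 17.15
ee_pos: [0.4928, 0.1063, 0.2243]
eef_rot: [180.0, -0.0, 85.3]
force: [-0.8, 0.5, 0.0]
width: 0.704
gripper_force: 0.0
```

Emit:
apply_moves(
  increments=[
    [[0, 0, -0.3], [0, 0, 0]],
    [[0, 0, -0.8], [0, 0, 0]],
    [[0, 0, -0.9], [0, 0, 0]],
    [[0, 0, -0.9], [0, 0, 0]],
    [[-0.5, -0.6, -0.5], [0, 0, 0]],
  ],
)

```text
time_s: 17.65
ee_pos: [0.4694, 0.0891, 0.363]
eef_rot: [179.7, -0.1, 85.3]
force: [0.1, -0.8, 0.5]
width: 0.701
gripper_force: 0.0
```

```bash
python3 - <<'E'
from cell import arm,vision
from h import *
o=arm.get_obs();print(o["ee_pos"],o["force"],o["width"],o["time_s"])
d={n:vision.read_camera(n) for n in("scene","side","wrist")};pickle.dump(d,open("d7.pkl","wb"))
cv2.imwrite("pics/crop7.png",np.vstack([np.hstack([cv2.resize(d[n]["pixels"][y:y+120,x:x+160],(400,300),interpolation=2) for n,x,y in(("scene",270,110),("side",220,130))]),cv2.resize(d["wrist"]["pixels"][0:300],(640,300)).repeat(1,0)[:, :640] if 0 else cv2.copyMakeBorder(d["wrist"]["pixels"][0:300],0,0,0,160,0)]))
E
```

```text
[0.46941556 0.08908896 0.36298109] [ 0.14548101 -0.84672777  0.52081352] 0.7005358938605768 17.65
```

View pics/crop7.png

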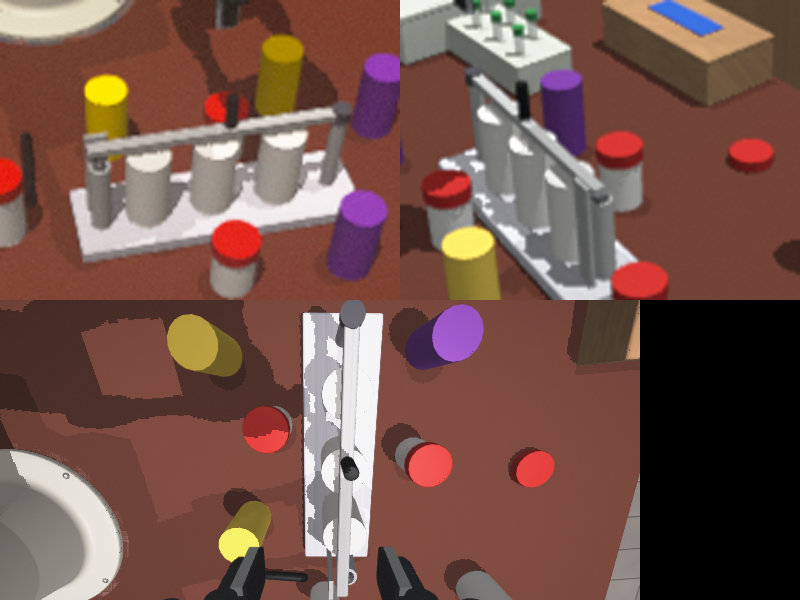

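```bash
python3 - <<'E'
from h import *
w=pickle.load(open("d7.pkl","rb"))["wrist"]
hs=cv2.cvtColor(w["pixels"],cv2.COLOR_BGR2HSV)
for r in(60,120,200,230): print(r,"".join("%4d"%v for v in w["pixels"][r,296:390:2].min(1)))
h=plane(w,352,14,.142)
for p in((343,290),(343.5,270)):
    e=plane(w,*p,.142);v=e-h;print("bar az",np.degrees(np.arctan2(v[1],v[0])),np.linalg.norm(v))
for a,b in(((304,14),(303.5,255)),((382,15),(366,255))):
    v=plane(w,*b,.02)-plane(w,*a,.02);print("deck az",np.degrees(np.arctan2(v[1],v[0])),np.linalg.norm(v))
E
```

```text
60   65  64  64  54 235 245 245 245 175 173 168 173 171 173 170 168 172 169 175 174 149 231 233 170 204 233 233 233 229 234 231 189 245 244 245 244 245 245 244 243 245 244 118  65  64  65  63
120   65  67  66  42 215 244 171 168 172 168 163 170 170 172 168 242 235 233 235 237 232 237 208 194 234 233 232 231 233 223 235 245 245 245 245 245 244 243 244 245 119  65  66  67  65  65  65
200   57  58  59  57  79 234 235 131 131 124 125 127 129 127 113 113 114 115 115 116 117  96 192 210 209 210 213 210 112 117 231 234 233 236 233 232 233 228  66  66  67  67  66  66  66  66  66
230   65  66  66  39  52 230 127 127 129 122 124 125 128 118 239 243 243 243 149 138 136 143 212 209 210 211 214 208 244 244 244 244 244 244 244 243 240  67  65  66  66  65  66  66  66  66  66
bar az -94.91274697232193 0.2825186896119683
bar az -94.95181380275297 0.2553938058958165
deck az -95.92753236425483 0.3344562840200285
deck az -95.25808628218242 0.3336424567981142
```

The bar's azimuth is -94.9° against about -95° for the rack row. It is against its stop and past the snap, the three jars stand under it, and the bystanders haven't moved. I'm handing in.

```bash
python3 -c "
from cell import arm
print(arm.sign_off())"
```

```text
the job is handed in; nothing more can be done
None
```

The job is handed in at about 18 s of the 72 s allowed: the washed jar stands inverted on the free peg with its rim on the deck, the keeper bar is snapped shut against its stop, the gripper has let go and is clear, and the other items look unmoved in the last pictures.

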